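Pack the watercolour caddy, leave what is used up

ROBOT

A 6-joint arm with a two-finger parallel gripper is mounted at the origin on the work surface. World frame = base frame: x ahead of the robot, y to its left, z up, the work surface at z = 0. Lengths are in mm, angles in degrees, forces in N, time in s.
With the tool pointing down it reaches from about 350 to 850 mm from the base axis. Payload 8.1 kg.
Tool frame: the origin (TCP) lies between the finger pads; the fingertips stand r.nose_length ahead of it and the grasp point (between the pads) lies 3 mm ahead of it (r.nose_length is the distance from the TCP to the fingertips, in mm); x points along the fingers, y is the direction in which the jaws open and shut, and the axes are right-handed (so a half turn about x gives the same grasp; the last joint's range is limited). The gripper opens to 85 mm and grips with 20 to 120 N. Pads are 22 mm wide; open, the fingers measure 114 mm over their backs; the gripper's body (76 mm by 85 mm) begins 54 mm behind the grasp point. The pads swing forward as they close: fully open they stand 13 mm farther back than shut.
Start: joints at [59.622, 7.471, 85.268, -0, 87.261, -4.893], TCP at [258.147, 541.633, 253.292] pointing down, gripper open.
Joint ranges: [-169.43, 169.43], [-51.17, 129.36], [1.28, 143.12], [-76.62, 256.62], [0, 156.53], [-152.29, 152.29]. Speed limits (degrees/s): [136.94, 136.94, 159.86, 180, 180, 180].

INTERFACE

Orientations are given as [roll, pitch, yaw] about the fixed x, y, z axes, in that order (R = Rz(yaw) Ry(pitch) Rx(roll)).
In Python, from bench import sense, optics, order, r gives the robot as it stands.
- The arm moves only by the tool carry_out, never from a script. Its argument "commands" is one flat list of numbers, 7 for each row, row after row: the shift along the tool's x, y, z in m, then the turn, a rotation vector about the tool's x, y, z in degrees, then the closure, from -1 (fully open) to 1 (shut), so that 0 is half open. A call has 1 to 12 rows; each row is the pose to reach, as a shift and turn from the pose measured when the call began, along the tool's axes at that moment; what a row does not reach only later rows make up. A row lasts 1/8 s, in which the tool goes at most 62.5 mm and 10.7 degrees, less where a joint would pass 70% of its speed; a pose out of reach is approached as far as the arm can. A call with a gripper value outside its range is refused whole. The fingers move at their own pace and stop on an object; "grip_force" is the grip in N (left out, the last holds). Time passes only in rows, so rows that repeat a pose let the fingers close. It gives the time, the measured TCP pose, the force and the opening at its end, in the units of the state.
- sense(): the state, without advancing time (a new reading comes with each control period).
- optics.snapshot(name): name is "scene" or "top" or "wrist"; returns (picture, depth): 480x640x3 uint8, red, green, blue; 480x640 float32, mm along the optical axis (not along the pixel's ray), 0 where there is no reading.
- optics.calibration(name): a dict with "mtx" (3x3 intrinsics, pixels), "k1" (the pictures are not rectified: a ray, as slopes to the right and down, at radius r is drawn at 1 + k1 r^2 times it, then the intrinsics apply), "extrinsics" (4x4, takes a point from camera to world coordinates). Camera axes: x right, y up, looking along -z (the intrinsics and any distortion apply to the point x, -y, -z); pixel columns grow to the right and rows downward; lengths in mm; the calibration is good to about 2 mm. A picture is of the moment at which its call begins: read the wrist's pose just before it. calibration takes no time and is no camera call; for the wrist camera it gives the pose at the moment of the call.
- order.hand_in(): hands the job in, once; it reports no verdict.
The state is a dict: "time": time; "joint_pos": joint angles; "qd": joint speeds; "joint_efforts": joint torques, N m; "tool_pos": TCP position; "tcp_rot": TCP orientation; "ft_force": force on the tool from outside, world axes, zero at the start; "wrist_torque": the same for the moment, N m; "finger_gap": finger opening in mm.
Only numpy, scipy, OpenCV 4.12 (cv2) and the standard library are available. Lean on these libraries where they do the work, as an engineer would, in place of code of your own. Each camera call takes 0.05 s, during which the arm holds its last target. There are 200 camera calls.

TASK

Pack the good watercolour kit into the shallow wooden caddy: lay the flat brush with the full, square-cut hair along the long undivided bin, the full roll of masking tape flat in the free half of the two-part bin, and the whole eraser and the sharpener in the three-part bin, one to a compartment, eraser flat and sharpener upright. Everything must rest on the bottom of its compartment. Leave the used-up look-alikes (the worn brush with stubby splayed hair, the bare cardboard tape core and the small eraser stub) where they lie on the table.

Things in the scene. Friction and masses are not known exactly. Their poses are not given: they have to be found in the camera images.
- flat_brush: Good flat brush lying flat, 150 long, 35 g: wooden handle 10 thick, 16 wide from x = -40 to 20, 12 wide from -75 to -40; steel ferrule 26 wide, 10 thick, to x = 46; then full, square-cut dark hair 26 wide, 29 long, to x = 75. Origin on the underside, 75 from the handle's end; x points along the brush to the hair, z up. Sizes in mm.
- tape_roll: Full small roll of beige masking tape lying flat: 48 outer diameter, 26 hole, 30 tall; about 45 g. Origin: on the axis at the underside; z up. Sizes in mm.
- eraser: Whole white eraser, a block 42 (x) x 22 (y) x 22 tall; about 30 g. Origin: centre of the underside; z up. Sizes in mm.
- sharpener: Pencil sharpener standing upright: black box-shaped body, metal top with two round pencil holes; 36 (x) x 26 (y) x 40 tall; about 35 g. Origin: centre of the underside; z up. Sizes in mm.
- worn_brush: Look-alike, to be left: worn-out brush lying flat; handle 10 thick, 16 wide from x = -40 to 20, 12 wide from -75 to -40; steel ferrule 26 wide, 10 thick, to x = 46; then only a ragged, splayed stub of hair with gaps, 12 to 25 long, up to 45 wide. Origin on the underside, 75 from the handle's end; x points along the brush to the hair, z up. Sizes in mm.
- bare_core: Look-alike, to be left: bare cardboard core of a used-up tape roll, a thin tube standing on end: 32 outer diameter, 26 hole, 30 tall. Origin: on the axis at the underside. Sizes in mm.
- eraser_stub: Look-alike, to be left: rounded white stub of a worn-down eraser, 20 x 20 x 12 tall. Origin: centre of the underside. Sizes in mm.
- long_bin: Undivided bin: one compartment, 185 x 65 inside. Grey open bin, outside 190 (x) x 70 (y) x 14 tall, walls and floor 2.5; one of three in a row in a beech caddy (rim 18 high), order varies. Rim 19, inner floor 7.5 above the table. Fixed. Origin: centre of underside, 5 above the table; x along its length, z up. Sizes in mm.
- two_part_bin: Bin with one divider: two compartments 91 x 65 inside; the one at x = +47 holds a lidded jar (32 wide, 42 tall), that at x = -47 is free. Grey open bin, outside 190 (x) x 70 (y) x 14 tall, walls and floor 2.5; one of three in a row in a beech caddy (rim 18 high), order varies. Rim 19, inner floor 7.5 above the table. Fixed. Origin: centre of underside, 5 above the table; x along its length, z up. Sizes in mm.
- three_part_bin: Bin with two dividers: three empty compartments 60 (x) x 65 inside, centred at x = -62.5, 0, +62.5. Grey open bin, outside 190 (x) x 70 (y) x 14 tall, walls and floor 2.5; one of three in a row in a beech caddy (rim 18 high), order varies. Rim 19, inner floor 7.5 above the table. Fixed. Origin: centre of underside, 5 above the table; x along its length, z up. Sizes in mm.
Not all that is in view belongs to the job. What is shaped like the eraser but purple is not meant. Leave any purple look-alike of the sharpener alone.

How it is judged (in metres and radians):
At the end, for the whole second after the job is handed in: Brush flat in the long bin; tape flat in the two-part bin's free half (14 mm across); eraser flat and sharpener upright in different compartments of the three-part bin (22 mm along, 25 across); all on the bin floors within 5 mm, released, still; worn brush, core and stub moved under 30 mm (x of flat_brush in the frame of long_bin between -0.02 and 0.02 m and y of flat_brush in the frame of long_bin between -0.027 and 0.027 m and ((angle between flat_brush's own z axis and vertical below 0.12 rad and z of flat_brush in the frame of long_bin below 0.008 m) or (angle between flat_brush's own z axis and vertical above 3.02 rad and z of flat_brush in the frame of long_bin below 0.018 m)) and angle between the x axis of flat_brush and the x axis of long_bin, either way round below 0.35 rad and x of tape_roll in the frame of two_part_bin between -0.0725 and -0.0215 m and y of tape_roll in the frame of two_part_bin between -0.014 and 0.014 m and ((angle between tape_roll's own z axis and vertical below 0.12 rad and z of tape_roll in the frame of two_part_bin below 0.008 m) or (angle between tape_roll's own z axis and vertical above 3.02 rad and z of tape_roll in the frame of two_part_bin below 0.038 m)) and y of eraser in the frame of three_part_bin between -0.025 and 0.025 m and ((angle between eraser's own z axis and vertical below 0.12 rad and z of eraser in the frame of three_part_bin below 0.008 m) or (angle between eraser's own z axis and vertical above 3.02 rad and z of eraser in the frame of three_part_bin below 0.03 m) or (angle between eraser's own x axis and vertical between 1.45 and 1.69 rad and angle between eraser's own z axis and vertical between 1.45 and 1.69 rad and z of eraser in the frame of three_part_bin below 0.019 m)) and y of sharpener in the frame of three_part_bin between -0.025 and 0.025 m and angle between sharpener's own z axis and vertical below 0.12 rad and z of sharpener in the frame of three_part_bin below 0.008 m and ((x of eraser in the frame of three_part_bin between -0.0845 and -0.0405 m and x of sharpener in the frame of three_part_bin between -0.022 and 0.022 m) or (x of eraser in the frame of three_part_bin between -0.0845 and -0.0405 m and x of sharpener in the frame of three_part_bin between 0.0405 and 0.0845 m) or (x of eraser in the frame of three_part_bin between -0.022 and 0.022 m and x of sharpener in the frame of three_part_bin between -0.0845 and -0.0405 m) or (x of eraser in the frame of three_part_bin between -0.022 and 0.022 m and x of sharpener in the frame of three_part_bin between 0.0405 and 0.0845 m) or (x of eraser in the frame of three_part_bin between 0.0405 and 0.0845 m and x of sharpener in the frame of three_part_bin between -0.0845 and -0.0405 m) or (x of eraser in the frame of three_part_bin between 0.0405 and 0.0845 m and x of sharpener in the frame of three_part_bin between -0.022 and 0.022 m)) and distance of each of worn_brush, bare_core, eraser_stub from where it was at the start of the episode below 0.03 m and linear speed of each of flat_brush, tape_roll, eraser, sharpener below 0.02 m/s and contact force between each of flat_brush, tape_roll, eraser, sharpener and the fingers below 0.1 N); the robot touches nothing.
It fails at once if a used-up look-alike was moved by more than 30 mm (distance of any of worn_brush, bare_core, eraser_stub from where it was at the start of the episode above 0.03 m).
It also fails if it takes over 106 s, if anything falls off the work surface, if the arm or the gripper's body presses on something with over 40 N, if the wrist force passes 120 N, or if a joint passes its speed limit or range.

## Working session

There is one attempt and no reset: what is moved stays moved. The work goes in short steps, Python scripts to look and compute and a tool call to move; the robot and the scene stay as the last step left them, time stands still between calls to the robot, and variables do not carry over. Pictures are saved under pics/ and viewed, about 12 in all and at most 16, crops included, and the job is handed in when it is done.

Besides the shell and the picture viewer there is one more tool, called after "Call:" as name(argument=value, ...) on one line, values as JSON. carry_out: Moves the arm, as the interface text tells. Its arguments: {"type":"object","properties":{"commands":{"type":"array","items":{"type":"number"}},"grip_force":{"type":"number"}},"required":["commands"]}

```bash
ls; mkdir -p pics
python3 - <<'E'
from bench import sense, optics, order, r
import cv2,numpy as np
s=sense();print(s,r.nose_length)
for n in("top","scene"):
    p,d=optics.snapshot(n);cv2.imwrite(f"pics/{n}0.png",p[:,:,::-1]);np.save(f"pics/{n}0d.npy",d)
    c=optics.calibration(n);print(n,c)
E
```

```text
pics
{'time': 0.0, 'joint_pos': array([ 5.96223421e+01,  7.51737380e+00,  8.53305865e+01, -5.05972094e-04,
        8.72600477e+01, -4.89535642e+00]), 'qd': array([-0.04673866, -0.03572097,  0.0862575 ,  0.13073413,  0.03541906,
        0.00984326]), 'joint_efforts': array([-2.92424345e-03, -5.69426250e+01, -5.00522053e+01, -3.36567300e-04,
        1.58741319e-02, -2.13830191e-06]), 'tool_pos': array([257.88375855, 541.18553177, 252.20823199]), 'tcp_rot': array([ -94.62728315,   89.89199079, -120.10955993]), 'ft_force': array([-0.32034975,  0.83566908,  0.48448303]), 'wrist_torque': array([ 0.00452907, -0.02765195, -0.00670359]), 'finger_gap': 85.24831811387871} 22.0
top {'mtx': array([[544.78139591,   0.        , 312.69264129],
       [  0.        , 544.78139591, 235.91066733],
       [  0.        ,   0.        ,   1.        ]]), 'k1': 0.058521818370647384, 'extrinsics': array([[ 1.32298169e-02,  9.97376443e-01, -7.11702397e-02,
         4.21997563e+02],
       [-9.99910032e-01,  1.30386556e-02, -3.14989280e-03,
         4.32339378e+01],
       [-2.21366463e-03,  7.12055092e-02,  9.97459210e-01,
         9.94949101e+02],
       [ 0.00000000e+00,  0.00000000e+00,  0.00000000e+00,
         1.00000000e+00]])}
scene {'mtx': array([[455.33336808,   0.        , 321.60938251],
       [  0.        , 455.33336808, 232.64955121],
       [  0.        ,   0.        ,   1.        ]]), 'k1': -0.017935750559528625, 'extrinsics': array([[-3.69860249e-01, -5.43881438e-01,  7.53257179e-01,
         1.08813058e+03],
       [ 9.29086576e-01, -2.15434008e-01,  3.00643181e-01,
         2.61719742e+02],
       [-1.23703237e-03,  8.11037095e-01,  5.84993419e-01,
         5.02125968e+02],
       [ 0.00000000e+00,  0.00000000e+00,  0.00000000e+00,
         1.00000000e+00]])}
```

View pics/top0.png

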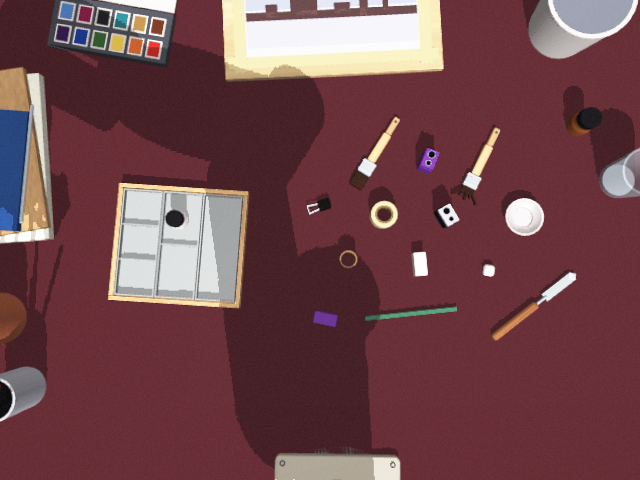

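View pics/scene0.png

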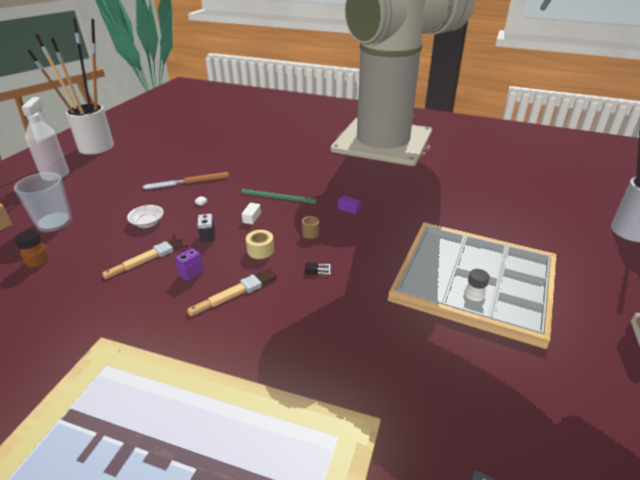

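Candidates (top picture pixels):
- **Brush:** full hair at (375,153), worn at (481,160).
- **Tape:** full roll at (384,214), bare core at (348,259), dish at (524,217).
- **Eraser:** whole at (420,264), stub at (489,270), purple at (325,319).
- **Sharpener:** black with metal top at (447,215), purple at (429,160), and a black clip at (318,205).

My choice by the description is the first of each. The caddy is around (178,245): the three-part bin is on the left, the two-part bin in the middle with its jar at the top end (175,218), and the long bin on the right.

```bash
cat > h.py <<'E'
import cv2,numpy as np
from bench import sense,optics,order,r
def rays(c,uv):
    K=c["mtx"];uv=np.atleast_2d(np.float64(uv))
    q=cv2.undistortPoints(uv[:,None],K,np.array([c["k1"],0,0,0,0.]))[:,0]
    d=np.c_[q[:,0],-q[:,1],-np.ones(len(q))]
    E=c["extrinsics"];return E[:3,3],d@E[:3,:3].T
def onplane(c,uv,z):
    o,d=rays(c,uv);return o+d*((z-o[2])/d[:,2])[:,None]
def project(c,P):
    E=c["extrinsics"];q=(np.atleast_2d(P)-E[:3,3])@E[:3,:3];x=q[:,0]/-q[:,2];y=-q[:,1]/-q[:,2]
    s=1+c["k1"]*(x*x+y*y);K=c["mtx"];return np.c_[K[0,0]*x*s+K[0,2],K[1,1]*y*s+K[1,2]]
def mask(p):  # not table colour (dark red) and not shadow
    hsv=cv2.cvtColor(p,cv2.COLOR_RGB2HSV);h,s,v=[hsv[...,i].astype(int) for i in range(3)]
    table=((h>165)|(h<5))&(s>100)
    return (~table).astype(np.uint8)
def blobs(p,amin=30):
    n,l,st,ce=cv2.connectedComponentsWithStats(mask(p),connectivity=8)
    return [(i,st[i],ce[i],(l==i)) for i in range(1,n) if st[i,4]>amin]
E
python3 - <<'E'
from h import *
p=cv2.imread("pics/top0.png")[:,:,::-1].copy();d=np.load("pics/top0d.npy");c=optics.calibration("top")
o,_=rays(c,[[0,0]]);E=c["extrinsics"]
for i,st,ce,m in blobs(p):
    if 250<ce[0]<560 and 90<ce[1]<350 or 100<ce[0]<250 and 170<ce[1]<320:
        cnt=max(cv2.findContours(m.astype(np.uint8),0,2)[0],key=cv2.contourArea)
        P=onplane(c,cnt[:,0],10)
        rect=cv2.minAreaRect(np.float32(P[:,:2]))
        u,v=np.int32(ce); dd=d[m]; dd=np.median(dd[dd>0])
        o_,ra=rays(c,[ce]); z=(o_+ra*dd)[0,2]
        print(np.round(ce),st[4],"rect z10",np.round(rect[0]),np.round(rect[1]),round(rect[2],1),"z",round(z,1), p[v,u])
crop=cv2.resize(p[100:300,290:510],None,fx=3.6,fy=3,interpolation=cv2.INTER_CUBIC)
crop=cv2.resize(p[105:285,295:505],None,fx=3.3,fy=3.3,interpolation=cv2.INTER_CUBIC)
cv2.imwrite("pics/crop1.png",crop[:,:,::-1])
# caddy corners outer rim z18
print(np.round(onplane(c,[[120,184],[248,191],[240,307],[109,299]],18)))
E
```

```text
[373. 157.] 877 rect z10 [648. -67.] [ 29. 150.] 58.7 z 10.6 [254 242 194]
[478. 167.] 855 rect z10 [ 631. -248.] [ 47. 145.] 72.2 z 10.4 [254 242 194]
[427. 161.] 407 rect z10 [ 633. -161.] [31. 47.] 68.7 z 40.0 [185 172 208]
[179. 245.] 15606 rect z10 [473. 288.] [238. 213.] 86.9 z 10.8 [216 217 218]
[319. 206.] 196 rect z10 [547.  37.] [19. 42.] 19.1 z 11.6 [29 18 19]
[524. 216.] 1200 rect z10 [ 532. -334.] [67. 69.] 0.6 z 11.4 [251 249 249]
[383. 214.] 548 rect z10 [534. -81.] [51. 51.] 0.4 z 29.6 [72 37 39]
[447. 215.] 394 rect z10 [ 532. -195.] [38. 35.] 30.6 z 40.0 [241 241 244]
[348. 259.] 152 rect z10 [451. -18.] [33. 33.] 0.5 z 28.6 [73 33 38]
[419. 264.] 380 rect z10 [ 445. -146.] [45. 27.] 5.0 z 22.4 [254 254 254]
[488. 270.] 147 rect z10 [ 435. -269.] [21. 22.] 89.3 z 11.3 [254 253 253]
[535. 304.] 941 rect z10 [ 374. -348.] [ 19. 187.] 38.7 z 8.4 [175 112  73]
[410. 313.] 548 rect z10 [ 356. -130.] [ 11. 166.] 6.9 z 7.3 [ 94 164 130]
[325. 318.] 343 rect z10 [345.  23.] [44. 25.] 79.6 z 22.7 [111  58 148]
[[581. 394.  18.]
 [572. 164.  18.]
 [363. 174.  18.]
 [375. 405.  18.]]
```

View pics/crop1.png

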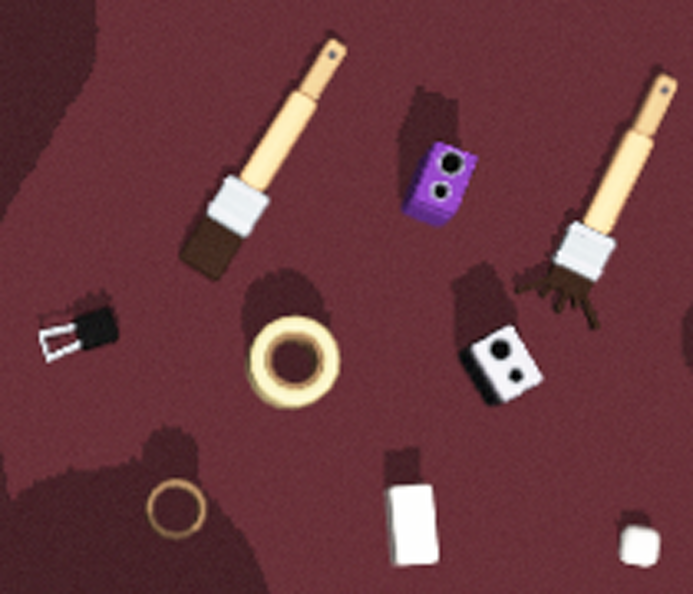

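Choices confirmed in the crop: the brush at left has square hair, the tape is the thick beige ring, the eraser is the white block, and the sharpener is the black one. Next I'll get precise poses and the compartment positions.

Run:
```python
from h import *
p=cv2.imread("pics/top0.png")[:,:,::-1].copy();d=np.load("pics/top0d.npy");c=optics.calibration("top")
g=p.min(2)
v,u=np.mgrid[0:480,0:640];o,ra=rays(c,np.c_[u.ravel(),v.ravel()]);W=(o+ra*d.reshape(-1,1)).reshape(480,640,3);Z=W[...,2];Z[d==0]=-99
def rep(name,m,box,z):
    M=np.zeros((480,640),np.uint8);x0,y0,x1,y1=box;M[y0:y1,x0:x1]=m[y0:y1,x0:x1]
    for cnt in cv2.findContours(M,0,2)[0]:
        if cv2.contourArea(cnt)<40: continue
        ctr=onplane(c,cnt[:,0],z)[:,:2].astype(np.float32);rc=cv2.minAreaRect(ctr);b=cv2.boxPoints(rc);e0,e1=b[1]-b[0],b[2]-b[1]
        e=e0 if np.hypot(*e0)>np.hypot(*e1) else e1
        print(name,np.round(rc[0],1),np.round(rc[1],1),"long axis deg",round(np.degrees(np.arctan2(e[1],e[0]))%180,1),"circ",np.round(cv2.minEnclosingCircle(ctr)[0],1))
rep("brush",mask(p),(340,105,405,195),10)
rep("tape",(Z>22),(362,195,405,235),30)
rep("eraser",(Z>16),(405,245,435,285),22)
rep("eraserB",(g>225),(405,245,435,285),22)
rep("sharp",(Z>30),(430,195,465,235),40)
rep("comp",((Z>2)&(Z<12.5)&(mask(p)>0)),(105,180,252,312),7.5)
# brush axis
M=mask(p);ys,xs=np.nonzero(M[105:195,340:405]);P=onplane(c,np.c_[xs+340,ys+105],10)[:,:2]
vx,vy,x0,y0=cv2.fitLine(np.float32(P),cv2.DIST_L1,0,.01,.01).ravel();print("axis",np.degrees(np.arctan2(vy,vx)),x0,y0)
```

```text
brush [648.1 -67.5] [ 29.4 149.8] long axis deg 148.7 circ [647.1 -68.7]
tape [532.5 -78.2] [48.3 46.1] long axis deg 0.2 circ [532.3 -78.8]
eraser [ 444.8 -144.6] [43.2 24.9] long axis deg 6.0 circ [ 444.6 -144.9]
eraserB [ 444.5 -145.5] [41.2 21.2] long axis deg 5.6 circ [ 444.7 -145.2]
sharp [ 530.8 -189.9] [35.  27.8] long axis deg 31.7 circ [ 530.9 -190.9]
comp [413.9 364.2] [62.9 59.8] long axis deg 86.5 circ [413.6 363.6]
comp [426.3 291.5] [65.3 93.4] long axis deg 177.1 circ [426.5 290.9]
comp [477.2 361.4] [63.3 61.7] long axis deg 86.8 circ [477.4 360.8]
comp [469.3 216.6] [ 64.2 187.3] long axis deg 177.0 circ [469.  216.3]
comp [521.3 285.6] [63.7 91.4] long axis deg 177.1 circ [521.2 284.8]
comp [540.7 357.7] [62.8 59.7] long axis deg 86.7 circ [540.1 357.5]
axis -31.217129 666.49756 -78.593544
```

```bash
cat > plan.py <<'E'
import sys
from h import *
from scipy.spatial.transform import Rotation as R
def plan(x,y,z,jaw,flip=False):
    s=sense();Rc=R.from_euler("xyz",s["tcp_rot"],degrees=True);M=Rc.as_matrix()
    cur=np.degrees(np.arctan2(M[1,1],M[0,1]));best=None
    a=jaw+180*round((cur-jaw)/180)+(180 if flip else 0)
    yv=np.array([np.cos(np.radians(a)),np.sin(np.radians(a)),0]);xv=np.array([0,0,-1.])
    T=np.c_[xv,yv,np.cross(xv,yv)]
    rv=(Rc.inv()*R.from_matrix(T)).as_rotvec(degrees=True)
    sh=Rc.inv().apply(np.array([x,y,z])-s["tool_pos"])/1000
    print("t",round(s["time"],2),"pos",np.round(s["tool_pos"],1),"jaw",round(cur,1),"q",np.round(s["joint_pos"]),"gap",round(s["finger_gap"],1),"F",np.round(s["ft_force"],1))
    print("shift",np.round(sh,4),"rot",np.round(rv,1),"rows>=",int(np.ceil(max(np.linalg.norm(sh)/.0625,np.linalg.norm(rv)/10.7))))
if __name__=="__main__": plan(*map(float,sys.argv[1:5]))
E
# grasp point on brush 8 mm towards hair
python3 -c "
import math;print(648.1+8*math.cos(math.radians(148.7)),-67.5+8*math.sin(math.radians(148.7)))"
python3 plan.py 641 -63 130 58.7; python3 plan.py 532.4 -78.5 130 -3
```

```text
641.2643293589375 -63.34384710496392
t 0.1 pos [257.9 541.2 252.3] jaw 64.5 q [60.  8. 85.  0. 87. -5.] gap 85.3 F [-0.5 -0.6 -0.3]
shift [ 0.1229 -0.3804  0.6058] rot [ 5.8 -0.   0.1] rows>= 12
t 0.1 pos [257.9 541.2 252.3] jaw 64.5 q [60.  8. 85.  0. 87. -5.] gap 85.3 F [-0.5 -0.6 -0.3]
shift [ 0.123  -0.4411  0.5144] rot [67.5  0.   0.1] rows>= 12
```

Call:
carry_out(commands=[0.123, -0.38, 0.606, 5.8, 0, 0.1, -0.3, 0.123, -0.38, 0.606, 5.8, 0, 0.1, -0.3, 0.123, -0.38, 0.606, 5.8, 0, 0.1, -0.3, 0.123, -0.38, 0.606, 5.8, 0, 0.1, -0.3, 0.123, -0.38, 0.606, 5.8, 0, 0.1, -0.3, 0.123, -0.38, 0.606, 5.8, 0, 0.1, -0.3, 0.123, -0.38, 0.606, 5.8, 0, 0.1, -0.3, 0.123, -0.38, 0.606, 5.8, 0, 0.1, -0.3, 0.123, -0.38, 0.606, 5.8, 0, 0.1, -0.3, 0.123, -0.38, 0.606, 5.8, 0, 0.1, -0.3, 0.123, -0.38, 0.606, 5.8, 0, 0.1, -0.3, 0.123, -0.38, 0.606, 5.8, 0, 0.1, -0.3], grip_force=30)

```text
time: 1.6
tool_pos: [641.7, -65.5, 128.5]
tcp_rot: [-149.4, 89.9, 179.2]
ft_force: [0.0, 0.3, 0.7]
finger_gap: 55.5
```

```bash
python3 plan.py 641 -63 130 58.7; python3 plan.py 641 -63 25 58.7
```

```text
t 1.6 pos [641.7 -65.5 128.5] jaw 58.6 q [-10.  19.  85.  -0.  76. -69.] gap 55.5 F [0.  0.3 0.7]
shift [-0.0015  0.0018 -0.0019] rot [-0.1 -0.1  0. ] rows>= 1
t 1.6 pos [641.7 -65.5 128.5] jaw 58.6 q [-10.  19.  85.  -0.  76. -69.] gap 55.5 F [0.  0.3 0.7]
shift [ 0.1035  0.0018 -0.0018] rot [-0.1 -0.1  0. ] rows>= 2
```

Run:
```python
from h import *
c=optics.calibration("wrist");p,d=optics.snapshot("wrist");cv2.imwrite("pics/w1.png",p[:,:,::-1])
for n,P in dict(hair=(584,-28.6,10),end=(712,-106.4,10),grasp=(641,-63,10)).items(): print(n,np.round(project(c,P)))
for i,st,ce,m in blobs(p,400):
    cnt=max(cv2.findContours(m.astype(np.uint8),0,2)[0],key=cv2.contourArea);rc=cv2.minAreaRect(np.float32(onplane(c,cnt[:,0],10)[:,:2]));print(np.round(ce),st,np.round(rc[0],1),np.round(rc[1],1),rc[2])
```

```text
hair [[324. 143.]]
end [[324. 335.]]
grasp [[324. 237.]]
[46. 52.] [   0    0  113  109 8290] [ 449.4 -146.2] [70.2 59.8] 53.1645622253418
[383.  36.] [ 352    0   66   74 1937] [548.2  36.3] [18.7 45.8] 18.249692916870117
[213. 116.] [ 167   69  105  106 6446] [536.4 -81.9] [68.3 58.2] 17.131614685058594
[325. 225.] [ 302  145   48  191 5645] [650.3 -65. ] [ 33.1 148.4] 62.48688888549805
[ 75. 206.] [  28  174   97   68 4539] [ 529.3 -202.8] [59.5 49.5] 31.2064151763916
[362. 395.] [    0   254   640   226 85506] [ 747.  -133.6] [603.  226.7] 58.7675895690918
```

View pics/w1.png

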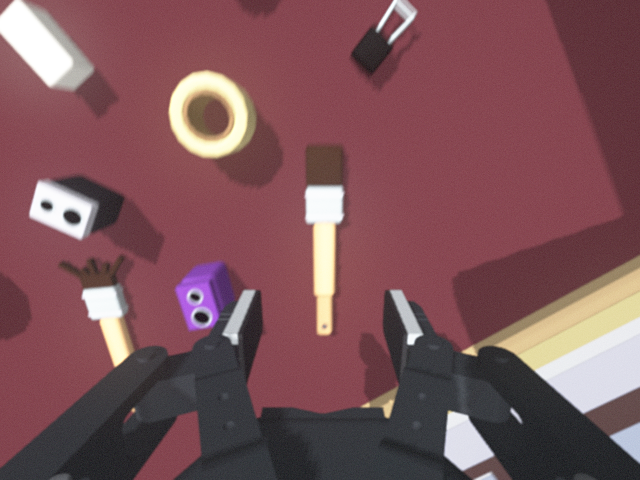

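The brush lies straight between the jaws (hair at (324,145), handle end at (324,335)), matching the top view. Descending to grasp it.

Call:
carry_out(commands=[0.06, 0.0018, -0.0018, 0, 0, 0, -0.3, 0.1, 0.0018, -0.0018, 0, 0, 0, -0.3, 0.103, 0.0018, -0.0018, 0, 0, 0, -0.3, 0.103, 0.0018, -0.0018, 0, 0, 0, -0.3, 0.103, 0.0018, -0.0018, 0, 0, 0, 1, 0.103, 0.0018, -0.0018, 0, 0, 0, 1, 0.103, 0.0018, -0.0018, 0, 0, 0, 1, 0.103, 0.0018, -0.0018, 0, 0, 0, 1, 0.103, 0.0018, -0.0018, 0, 0, 0, 1, 0.103, 0.0018, -0.0018, 0, 0, 0, 1])

```text
time: 2.9
tool_pos: [643.2, -66.7, 26.7]
tcp_rot: [-21.3, 89.8, -52.8]
ft_force: [-1.0, 0.8, 7.7]
finger_gap: 14.7
```

```bash
python3 plan.py 476 216 130 87;python3 plan.py 641 -63 130 58.7
```

```text
t 2.9 pos [643.2 -66.7  26.7] jaw 58.5 q [-10.  26.  88.  -0.  66. -69.] gap 14.7 F [-1.   0.8  7.7]
shift [-0.1042  0.1537 -0.29  ] rot [-28.5   0.1   0.1] rows>= 6
t 2.9 pos [643.2 -66.7  26.7] jaw 58.5 q [-10.  26.  88.  -0.  66. -69.] gap 14.7 F [-1.   0.8  7.7]
shift [-0.1034  0.0019 -0.0036] rot [-0.2  0.1  0.1] rows>= 2
```

Call:
carry_out(commands=[-0.05, 0, 0, 0, 0, 0, 1, -0.1, 0, 0, 0, 0, 0, 1, -0.1, 0.16, -0.28, -28.5, 0, 0, 1, -0.1, 0.16, -0.28, -28.5, 0, 0, 1, -0.1, 0.16, -0.28, -28.5, 0, 0, 1, -0.1, 0.16, -0.28, -28.5, 0, 0, 1, -0.1, 0.16, -0.28, -28.5, 0, 0, 1, -0.1, 0.16, -0.28, -28.5, 0, 0, 1, -0.1, 0.16, -0.28, -28.5, 0, 0, 1, -0.1, 0.16, -0.28, -28.5, 0, 0, 1])

```text
time: 4.15
tool_pos: [488.7, 215.0, 126.0]
tcp_rot: [-44.0, 89.8, -47.0]
ft_force: [-0.5, -1.4, -1.7]
finger_gap: 14.6
```

```bash
python3 plan.py 464.6 216.7 34 87
python3 - <<'E'
from h import *
c=optics.calibration("wrist");p,d=optics.snapshot("wrist");cv2.imwrite("pics/w2.png",p[:,:,::-1])
E
```

```text
t 4.15 pos [488.7 215.  126. ] jaw 86.9 q [ 18.   3. 104.  -0.  73. -69.] gap 14.6 F [-0.5 -1.4 -1.7]
shift [ 0.092   0.0006 -0.0244] rot [-0.1  0.1  0.1] rows>= 2
```

View pics/w2.png

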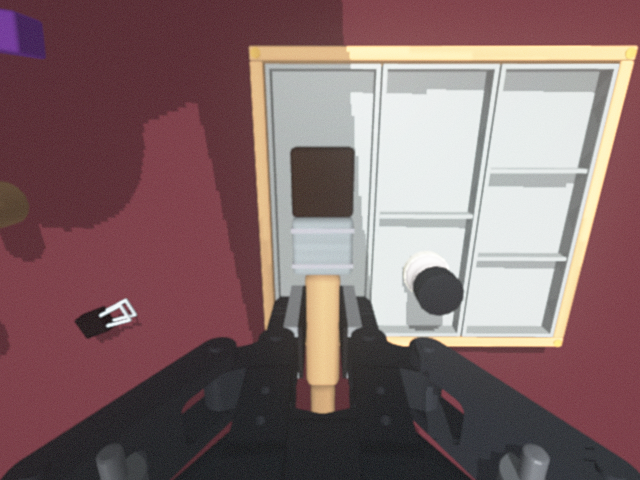

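```bash
python3 - <<'E'
from h import *
c=optics.calibration("wrist");P=onplane(c,[[323,147],[323,218],[323,276],[323,386]],109.5)
print(np.round(P,1)); print(sense()["tool_pos"])
E
python3 plan.py 464.6 216.7 50 87
```

```text
[[418.1 219.1 109.5]
 [446.4 217.6 109.5]
 [472.5 216.2 109.5]
 [531.  213.1 109.5]]
[488.7384751  214.86958325 125.94564511]
t 4.2 pos [488.7 214.9 125.9] jaw 86.9 q [ 18.   3. 104.  -0.  73. -69.] gap 15.1 F [ 0.  -0.5 -1.3]
shift [ 0.0759  0.0007 -0.0244] rot [-0.1  0.1  0.1] rows>= 2
```

Call:
carry_out(commands=[0, 0.001, -0.0245, 0, 0, 0, 1, 0.05, 0.001, -0.0245, 0, 0, 0, 1, 0.08, 0.001, -0.0245, 0, 0, 0, 1, 0.088, 0.001, -0.0245, 0, 0, 0, 1, 0.0915, 0.001, -0.0245, 0, 0, 0, 1, 0.0915, 0.001, -0.0245, 0, 0, 0, 1])

```text
time: 4.95
tool_pos: [465.7, 217.0, 35.6]
tcp_rot: [-23.1, 89.8, -26.2]
ft_force: [0.6, 0.8, -0.9]
finger_gap: 14.8
```

```bash
python3 plan.py 464.6 216.7 34 87
```

```text
t 4.95 pos [465.7 217.   35.6] jaw 86.9 q [ 19.   7. 110.  -0.  63. -67.] gap 14.8 F [ 0.6  0.8 -0.9]
shift [ 0.0016 -0.0003 -0.0011] rot [-0.1  0.2  0.1] rows>= 1
```

Lower the last mm, open slightly, and lift.

Call:
carry_out(commands=[0.0015, 0, 0, 0, 0, 0, 1, 0.0015, 0, 0, 0, 0, 0, 1, 0.0015, 0, 0, 0, 0, 0, 0.4, 0.0015, 0, 0, 0, 0, 0, 0.4, 0.0015, 0, 0, 0, 0, 0, 0.4, 0.0015, 0, 0, 0, 0, 0, 0.4, -0.03, 0, 0, 0, 0, 0, 0.4, -0.09, 0, 0, 0, 0, 0, 0.0, -0.1, 0, 0, 0, 0, 0, -0.5, -0.1, 0, 0, 0, 0, 0, -0.8])

```text
time: 6.2
tool_pos: [466.0, 217.4, 136.5]
tcp_rot: [-7.0, 89.6, -10.1]
ft_force: [-1.1, -0.6, -0.4]
finger_gap: 76.3
```

```bash
python3 plan.py 532.4 -78.5 120 -3; python3 -c "
from h import *
p,d=optics.snapshot('top');cv2.imwrite('pics/t2.png',p[:,:,::-1])"
```

```text
t 6.2 pos [466.  217.4 136.5] jaw 86.9 q [ 19.  -1. 107.  -0.  74. -67.] gap 76.3 F [-1.1 -0.6 -0.4]
shift [ 0.0172 -0.2919  0.0823] rot [89.9  0.3 -0.2] rows>= 9
```

Call:
carry_out(commands=[0.017, -0.292, 0.082, 89.9, 0.3, -0.2, -0.9, 0.017, -0.292, 0.082, 89.9, 0.3, -0.2, -0.9, 0.017, -0.292, 0.082, 89.9, 0.3, -0.2, -0.9, 0.017, -0.292, 0.082, 89.9, 0.3, -0.2, -0.9, 0.017, -0.292, 0.082, 89.9, 0.3, -0.2, -0.9, 0.017, -0.292, 0.082, 89.9, 0.3, -0.2, -0.9, 0.017, -0.292, 0.082, 89.9, 0.3, -0.2, -0.9, 0.017, -0.292, 0.082, 89.9, 0.3, -0.2, -0.9, 0.017, -0.292, 0.082, 89.9, 0.3, -0.2, -0.9, 0.017, -0.292, 0.082, 89.9, 0.3, -0.2, -0.9])

```text
time: 7.5
tool_pos: [529.7, -78.7, 116.5]
tcp_rot: [-90.3, 89.7, 176.7]
ft_force: [0.3, -0.9, 0.4]
finger_gap: 81.3
```

```bash
python3 plan.py 532.4 -78.5 36 -3
python3 - <<'E'
from h import *
c=optics.calibration("wrist");p,d=optics.snapshot("wrist")
t=project(c,[532.4,-78.5,30]);print(t)
cv2.drawMarker(p,tuple(int(a) for a in t[0]),(255,0,0),0,20,2)
cv2.imwrite("pics/w3.png",p[:,:,::-1])
E
```

```text
t 7.5 pos [529.7 -78.7 116.5] jaw -3.0 q [-14.   4. 104.  -0.  73. -11.] gap 81.3 F [ 0.3 -0.9  0.4]
shift [ 0.0805  0.0031 -0.0003] rot [ 0.  -0.   0.3] rows>= 2
[[326.53161728 254.66825207]]
```

View pics/w3.png

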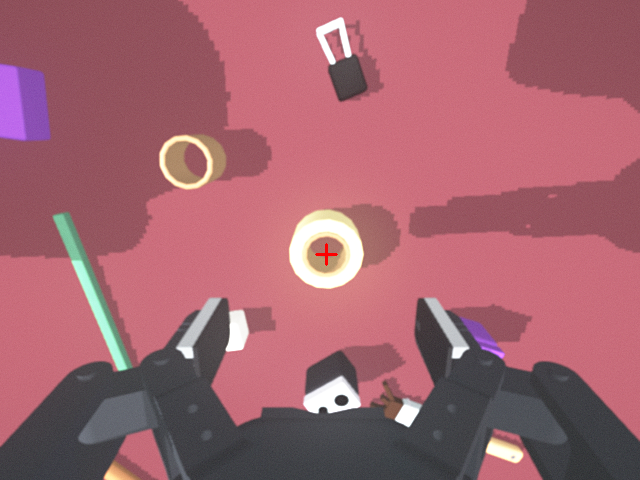

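The tape is centred at (326,254), exactly on the predicted mark, with nothing between the jaws and the core well clear at (190,162). Grasping it.

Call:
carry_out(commands=[0.05, 0.003, 0, 0, 0, 0, -0.95, 0.083, 0.003, 0, 0, 0, 0, -0.95, 0.083, 0.003, 0, 0, 0, 0, -0.95, 0.083, 0.003, 0, 0, 0, 0, 1, 0.083, 0.003, 0, 0, 0, 0, 1, 0.083, 0.003, 0, 0, 0, 0, 1, 0.083, 0.003, 0, 0, 0, 0, 1, 0.083, 0.003, 0, 0, 0, 0, 1, 0.05, 0.003, 0, 0, 0, 0, 1, -0.04, 0.003, 0, 0, 0, 0, 1, -0.04, 0.003, 0, 0, 0, 0, 1])

```text
time: 8.93
tool_pos: [535.6, -79.5, 162.7]
tcp_rot: [60.0, 89.8, -32.9]
ft_force: [0.4, 0.1, 0.4]
finger_gap: 46.9
```

```bash
python3 plan.py 426.3 291.3 130 -3
```

```text
t 8.93 pos [535.6 -79.5 162.7] jaw -2.9 q [-14.   2. 101.  -0.  77. -11.] gap 46.9 F [0.4 0.1 0.4]
shift [ 0.0317 -0.1281 -0.3648] rot [ 0.1  0.1 -0.2] rows>= 7
```

Call:
carry_out(commands=[0.03, -0.128, -0.365, 0, 0, 0, 1, 0.03, -0.128, -0.365, 0, 0, 0, 1, 0.03, -0.128, -0.365, 0, 0, 0, 1, 0.03, -0.128, -0.365, 0, 0, 0, 1, 0.03, -0.128, -0.365, 0, 0, 0, 1, 0.03, -0.128, -0.365, 0, 0, 0, 1, 0.03, -0.128, -0.365, 0, 0, 0, 1, 0.03, -0.128, -0.365, 0, 0, 0, 1, 0.03, -0.128, -0.365, 0, 0, 0, 1])

```text
time: 10.05
tool_pos: [427.1, 290.5, 132.3]
tcp_rot: [65.6, 89.8, -27.3]
ft_force: [0.5, 0.2, 0.5]
finger_gap: 46.7
```

```bash
python3 plan.py 426.3 291.3 43 -3
python3 - <<'E'
from h import *
c=optics.calibration("wrist");p,d=optics.snapshot("wrist")
cv2.imwrite("pics/w4.png",p[:,:,::-1])
E
```

```text
t 10.05 pos [427.1 290.5 132.3] jaw -3.0 q [ 29.  -0. 106.  -0.  74.  32.] gap 46.7 F [0.5 0.2 0.5]
shift [ 0.0893 -0.0012 -0.001 ] rot [ 0.   0.1 -0.2] rows>= 2
```

View pics/w4.png

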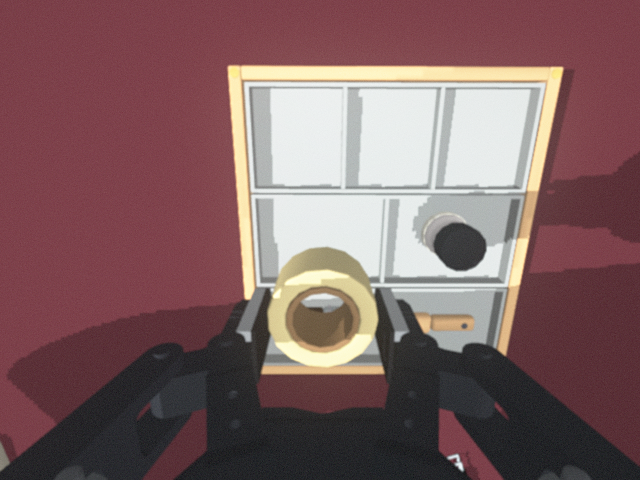

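The tape is held squarely at (323,315), and the brush lies in the long bin. Lowering the tape.

Call:
carry_out(commands=[0.05, -0.001, -0.001, 0, 0, 0, 1, 0.08, -0.001, -0.001, 0, 0, 0, 1, 0.088, -0.001, -0.001, 0, 0, 0, 1, 0.091, -0.001, -0.001, 0, 0, 0, 1, 0.091, -0.001, -0.001, 0, 0, 0, 1])

```text
time: 10.72
tool_pos: [427.3, 290.3, 43.1]
tcp_rot: [64.1, 89.8, -29.0]
ft_force: [-4.2, -1.8, 7.5]
finger_gap: 46.8
```

```bash
python3 plan.py 426.3 291.3 42 -3
```

```text
t 10.72 pos [427.3 290.3  43.1] jaw -3.1 q [ 29.   7. 109.  -0.  64.  32.] gap 46.8 F [-4.2 -1.8  7.5]
shift [ 0.001  -0.0011 -0.0009] rot [-0.1  0.1 -0.2] rows>= 1
```

Contact (7.5 N). Release and lift; then head to the eraser.

Call:
carry_out(commands=[0, 0, 0, 0, 0, 0, 0.7, 0, 0, 0, 0, 0, 0, -0.3, 0, 0, 0, 0, 0, 0, -0.3, 0, 0, 0, 0, 0, 0, -0.3, -0.04, 0, 0, 0, 0, 0, -0.3, -0.09, 0, 0, 0, 0, 0, -0.3, -0.1, 0, 0, 0, 0, 0, -0.3])

```text
time: 11.6
tool_pos: [429.2, 291.8, 147.3]
tcp_rot: [100.6, 89.5, 7.5]
ft_force: [-0.1, -0.8, -0.0]
finger_gap: 55.9
```

```bash
python3 plan.py 444.7 -145 120 95.8
```

```text
t 11.6 pos [429.2 291.8 147.3] jaw -3.1 q [ 29.  -1. 106.  -0.  75.  32.] gap 55.9 F [-0.1 -0.8 -0. ]
shift [0.0269 0.0387 0.4354] rot [81.1 -0.5 -0.4] rows>= 8
```

Call:
carry_out(commands=[0.027, 0.0387, 0.435, 81, -0.4, -0.4, -0.3, 0.027, 0.0387, 0.435, 81, -0.4, -0.4, -0.3, 0.027, 0.0387, 0.435, 81, -0.4, -0.4, -0.3, 0.027, 0.0387, 0.435, 81, -0.4, -0.4, -0.3, 0.027, 0.0387, 0.435, 81, -0.4, -0.4, -0.3, 0.027, 0.0387, 0.435, 81, -0.4, -0.4, -0.3, 0.027, 0.0387, 0.435, 81, -0.4, -0.4, -0.3, 0.027, 0.0387, 0.435, 81, -0.4, -0.4, -0.3, 0.027, 0.0387, 0.435, 81, -0.4, -0.4, -0.3, 0.027, 0.0387, 0.435, 81, -0.4, -0.4, -0.3])

```text
time: 12.85
tool_pos: [444.4, -143.9, 119.3]
tcp_rot: [-78.5, 89.9, 107.6]
ft_force: [0.6, 0.3, 1.2]
finger_gap: 55.6
```

```bash
python3 plan.py 444.7 -145 31 95.8
python3 - <<'E'
from h import *
c=optics.calibration("wrist");p,d=optics.snapshot("wrist")
a=np.radians(5.8);R=np.array([[np.cos(a),-np.sin(a)],[np.sin(a),np.cos(a)]])
q=project(c,np.c_[np.array([[21,11],[21,-11],[-21,-11],[-21,11]])@R.T+[444.7,-145],np.full(4,22)])
cv2.polylines(p,[np.int32(q)],True,(255,0,0),1)
cv2.imwrite("pics/w5.png",p[:,:,::-1])
p,d=optics.snapshot('top');cv2.imwrite('pics/t3.png',p[:,:,::-1])
E
```

```text
t 12.85 pos [ 444.4 -143.9  119.3] jaw -83.9 q [-24.  -7. 114.   0.  73.  60.] gap 55.6 F [0.6 0.3 1.2]
shift [ 0.0883  0.0013 -0.0002] rot [0.3 0.  0.1] rows>= 2
```

View pics/w5.png

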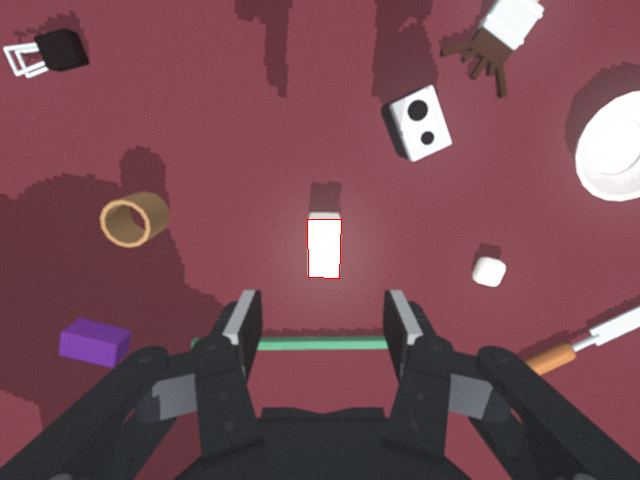

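The outline sits right on the eraser at (324,248), and the stub at (489,270) is clear. Grasping it.

Call:
carry_out(commands=[0.05, 0.001, 0, 0, 0, 0, -0.3, 0.085, 0.001, 0, 0, 0, 0, -0.3, 0.089, 0.001, 0, 0, 0, 0, -0.3, 0.089, 0.001, 0, 0, 0, 0, 1, 0.089, 0.001, 0, 0, 0, 0, 1, 0.089, 0.001, 0, 0, 0, 0, 1, 0.089, 0.001, 0, 0, 0, 0, 1])

```text
time: 13.82
tool_pos: [446.4, -145.2, 32.7]
tcp_rot: [173.1, 89.8, -0.8]
ft_force: [-1.0, 0.9, 7.0]
finger_gap: 20.9
```

Call:
carry_out(commands=[-0.05, 0, 0, 0, 0, 0, 1, -0.11, 0, 0, 0, 0, 0, 1, -0.11, 0, 0, 0, 0, 0, 1])

```text
time: 14.2
tool_pos: [450.0, -147.0, 149.6]
tcp_rot: [154.7, 89.1, -19.2]
ft_force: [0.0, 0.6, -1.3]
finger_gap: 21.2
```

```bash
python3 plan.py 413.9 364 130 87
```

```text
t 14.2 pos [ 450.  -147.   149.6] jaw -83.9 q [-24.  -9. 113.   0.  76.  60.] gap 21.2 F [ 0.   0.6 -1.3]
shift [ 0.0165 -0.5121 -0.0182] rot [ 9.1 -0.8 -0.3] rows>= 9
```

Call:
carry_out(commands=[0.01, -0.512, -0.018, 9.1, -0.7, -0.3, 1, 0.01, -0.512, -0.018, 9.1, -0.7, -0.3, 1, 0.01, -0.512, -0.018, 9.1, -0.7, -0.3, 1, 0.01, -0.512, -0.018, 9.1, -0.7, -0.3, 1, 0.01, -0.512, -0.018, 9.1, -0.7, -0.3, 1, 0.01, -0.512, -0.018, 9.1, -0.7, -0.3, 1, 0.01, -0.512, -0.018, 9.1, -0.7, -0.3, 1, 0.01, -0.512, -0.018, 9.1, -0.7, -0.3, 1, 0.01, -0.512, -0.018, 9.1, -0.7, -0.3, 1, 0.01, -0.512, -0.018, 9.1, -0.7, -0.3, 1, 0.01, -0.512, -0.018, 9.1, -0.7, -0.3, 1])

```text
time: 15.58
tool_pos: [413.7, 362.5, 136.2]
tcp_rot: [150.0, 89.9, -33.0]
ft_force: [0.3, 0.2, 0.8]
finger_gap: 21.3
```

```bash
python3 plan.py 414.9 364 41 87
```

```text
t 15.57 pos [413.7 362.5 136.2] jaw -93.1 q [ 36.   5. 101.  -0.  74. 129.] gap 21.3 F [0.3 0.2 0.8]
shift [ 0.0952 -0.0016 -0.0009] rot [-0.1 -0.1 -0.1] rows>= 2
```

Call:
carry_out(commands=[0.05, -0.0015, -0.001, 0, 0, 0, 1, 0.085, -0.0015, -0.001, 0, 0, 0, 1, 0.093, -0.0015, -0.001, 0, 0, 0, 1, 0.0965, -0.0015, -0.001, 0, 0, 0, 1, 0.0965, -0.0015, -0.001, 0, 0, 0, 1])

```text
time: 16.2
tool_pos: [416.1, 364.2, 41.3]
tcp_rot: [-170.4, 89.8, 6.5]
ft_force: [0.3, 0.4, -0.6]
finger_gap: 20.9
```

Call:
carry_out(commands=[0.0015, 0, 0, 0, 0, 0, 1, 0.0015, 0, 0, 0, 0, 0, 1, 0.0015, 0, 0, 0, 0, 0, 0.2, 0.0015, 0, 0, 0, 0, 0, 0.2, 0.0015, 0, 0, 0, 0, 0, 0.2, -0.04, 0, 0, 0, 0, 0, 0.2, -0.09, 0, 0, 0, 0, 0, -0.3, -0.1, 0, 0, 0, 0, 0, -0.9])

```text
time: 17.2
tool_pos: [417.9, 365.7, 145.9]
tcp_rot: [-150.9, 89.4, 26.0]
ft_force: [-0.3, 0.8, -0.4]
finger_gap: 69.2
```

```bash
python3 plan.py 530.9 -190.2 130 31.7; python3 -c "
from plan import plan
plan(530.9,-190.2,130,31.7,True)"
```

```text
t 17.2 pos [417.9 365.7 145.9] jaw -93.1 q [ 36.   4. 100.  -0.  75. 129.] gap 69.2 F [-0.3  0.8 -0.4]
shift [ 0.0144  0.5491 -0.1427] rot [55.2 -0.3  0.5] rows>= 10
t 17.2 pos [417.9 365.7 145.9] jaw -93.1 q [ 36.   4. 100.  -0.  75. 129.] gap 69.2 F [-0.3  0.8 -0.4]
shift [ 0.0144  0.5491 -0.1427] rot [-124.8   -0.6   -0.4] rows>= 12
```

Call:
carry_out(commands=[0.01, 0.549, -0.143, -124.8, -0.5, -0.4, -0.9, 0.01, 0.549, -0.143, -124.8, -0.5, -0.4, -0.9, 0.01, 0.549, -0.143, -124.8, -0.5, -0.4, -0.9, 0.01, 0.549, -0.143, -124.8, -0.5, -0.4, -0.9, 0.01, 0.549, -0.143, -124.8, -0.5, -0.4, -0.9, 0.01, 0.549, -0.143, -124.8, -0.5, -0.4, -0.9, 0.01, 0.549, -0.143, -124.8, -0.5, -0.4, -0.9, 0.01, 0.549, -0.143, -124.8, -0.5, -0.4, -0.9, 0.01, 0.549, -0.143, -124.8, -0.5, -0.4, -0.9, 0.01, 0.549, -0.143, -124.8, -0.5, -0.4, -0.9, 0.01, 0.549, -0.143, -124.8, -0.5, -0.4, -0.9, 0.01, 0.549, -0.143, -124.8, -0.5, -0.4, -0.9])

```text
time: 18.7
tool_pos: [530.5, -191.1, 133.0]
tcp_rot: [171.6, 89.9, 107.0]
ft_force: [1.1, 0.2, 0.0]
finger_gap: 81.3
```

```bash
python3 plan.py 530.9 -190.2 130 31.7
```

```text
t 18.7 pos [ 530.5 -191.1  133. ] jaw 25.4 q [-25.   7.  99.   0.  74. -51.] gap 81.3 F [1.1 0.2 0. ]
shift [ 0.003   0.0008 -0.0007] rot [-6.3 -0.1 -0. ] rows>= 1
```

Call:
carry_out(commands=[0.003, 0.001, 0, -6.3, 0, 0, -0.9, 0.003, 0.001, 0, -6.3, 0, 0, -0.9])

```text
time: 18.95
tool_pos: [530.6, -190.4, 128.6]
tcp_rot: [-171.5, 89.8, 130.1]
ft_force: [0.5, -0.4, -0.3]
finger_gap: 81.3
```

```bash
python3 plan.py 530.9 -190.2 38 31.7
python3 - <<'E'
from h import *
c=optics.calibration("wrist");p,d=optics.snapshot("wrist")
a=np.radians(31.7);R=np.array([[np.cos(a),-np.sin(a)],[np.sin(a),np.cos(a)]])
q=project(c,np.c_[np.array([[18,13],[18,-13],[-18,-13],[-18,13]])@R.T+[530.9,-190.2],np.full(4,40)])
cv2.polylines(p,[np.int32(q)],True,(255,0,0),1)
cv2.imwrite("pics/w6.png",p[:,:,::-1])
E
```

```text
t 18.95 pos [ 530.6 -190.4  128.6] jaw 31.6 q [-25.   7.  99.   0.  74. -57.] gap 81.3 F [ 0.5 -0.4 -0.3]
shift [0.0906 0.0004 0.0003] rot [-0.1 -0.2  0. ] rows>= 2
```

View pics/w6.png

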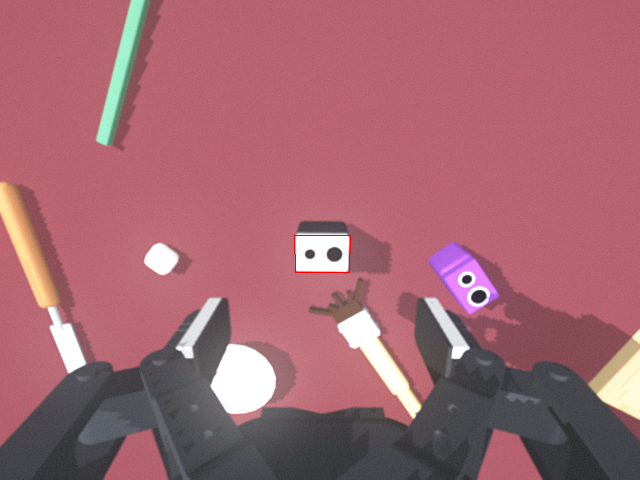

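The outline fits the sharpener at (322,253). The purple one at (465,275) and the worn hair at (345,300) stay clear of the fingers with a narrower opening.

Call:
carry_out(commands=[0, 0, 0, 0, 0, 0, -0.45, 0.04, 0, 0, 0, 0, 0, -0.45, 0.08, 0, 0, 0, 0, 0, -0.45, 0.091, 0, 0, 0, 0, 0, -0.45, 0.091, 0, 0, 0, 0, 0, -0.45, 0.091, 0, 0, 0, 0, 0, 1, 0.091, 0, 0, 0, 0, 0, 1, 0.091, 0, 0, 0, 0, 0, 1, 0.091, 0, 0, 0, 0, 0, 1])

```text
time: 20.12
tool_pos: [532.3, -190.9, 40.3]
tcp_rot: [106.8, 89.9, 48.3]
ft_force: [0.5, 0.9, 6.5]
finger_gap: 34.7
```

Call:
carry_out(commands=[-0.05, 0, 0, 0, 0, 0, 1, -0.11, 0, 0, 0, 0, 0, 1, -0.12, 0, 0, 0, 0, 0, 1])

```text
time: 20.5
tool_pos: [535.4, -192.6, 167.1]
tcp_rot: [42.7, 89.4, -15.8]
ft_force: [0.4, 0.5, -1.2]
finger_gap: 35.2
```

```bash
python3 plan.py 540.5 357.7 150 -3
```

```text
t 20.5 pos [ 535.4 -192.6  167.1] jaw 31.5 q [-25.   5.  97.   0.  77. -57.] gap 35.2 F [ 0.4  0.5 -1.2]
shift [ 0.0155  0.292  -0.4665] rot [34.5  0.3 -0.6] rows>= 9
```

Call:
carry_out(commands=[0.01, 0.292, -0.4665, 34.5, 0.3, -0.5, 1, 0.01, 0.292, -0.4665, 34.5, 0.3, -0.5, 1, 0.01, 0.292, -0.4665, 34.5, 0.3, -0.5, 1, 0.01, 0.292, -0.4665, 34.5, 0.3, -0.5, 1, 0.01, 0.292, -0.4665, 34.5, 0.3, -0.5, 1, 0.01, 0.292, -0.4665, 34.5, 0.3, -0.5, 1, 0.01, 0.292, -0.4665, 34.5, 0.3, -0.5, 1, 0.01, 0.292, -0.4665, 34.5, 0.3, -0.5, 1, 0.01, 0.292, -0.4665, 34.5, 0.3, -0.5, 1, 0.01, 0.292, -0.4665, 34.5, 0.3, -0.5, 1, 0.01, 0.292, -0.4665, 34.5, 0.3, -0.5, 1])

```text
time: 21.88
tool_pos: [540.0, 357.6, 154.8]
tcp_rot: [26.5, 89.9, -66.4]
ft_force: [0.3, -0.3, -0.6]
finger_gap: 35.3
```

```bash
python3 plan.py 540.5 358.5 48.5 -3; python3 -c "
from h import *
p,d=optics.snapshot('wrist');cv2.imwrite('pics/w7.png',p[:,:,::-1])"
```

```text
t 21.88 pos [540.  357.6 154.8] jaw -2.9 q [29. 18. 83. -0. 78. 32.] gap 35.3 F [ 0.3 -0.3 -0.6]
shift [ 0.1063  0.0004 -0.001 ] rot [ 0.1  0.1 -0. ] rows>= 2
```

View pics/w7.png

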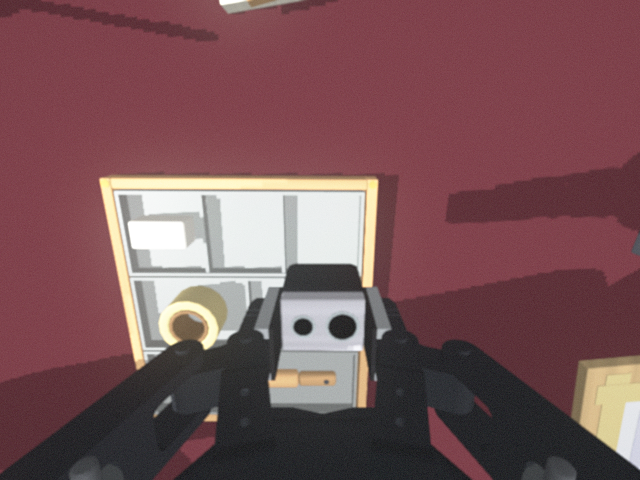

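Sharpener held squarely; eraser (160,235) and tape (193,315) sit in their compartments. Lowering.

Call:
carry_out(commands=[0.05, 0, -0.001, 0, 0, 0, 1, 0.09, 0, -0.001, 0, 0, 0, 1, 0.102, 0, -0.001, 0, 0, 0, 1, 0.107, 0, -0.001, 0, 0, 0, 1, 0.107, 0, -0.001, 0, 0, 0, 1])

```text
time: 22.55
tool_pos: [541.7, 357.8, 49.8]
tcp_rot: [95.7, 89.8, 2.7]
ft_force: [0.3, 0.1, -0.1]
finger_gap: 35.4
```

Call:
carry_out(commands=[0.0025, 0, 0, 0, 0, 0, 1, 0.0025, 0, 0, 0, 0, 0, 1, 0.0025, 0, 0, 0, 0, 0, 1])

```text
time: 22.92
tool_pos: [541.9, 358.1, 47.9]
tcp_rot: [102.1, 89.8, 9.1]
ft_force: [0.2, 0.6, -0.6]
finger_gap: 35.4
```

Call:
carry_out(commands=[0.001, 0, 0, 0, 0, 0, 1, 0.001, 0, 0, 0, 0, 0, 0.1, 0.001, 0, 0, 0, 0, 0, -0.1, 0.001, 0, 0, 0, 0, 0, -0.1, 0.001, 0, 0, 0, 0, 0, -0.1, -0.04, 0, 0, 0, 0, 0, -0.1, -0.1, 0, 0, 0, 0, 0, -0.1, -0.12, 0.06, -0.06, 0, 0, 0, -0.1, -0.12, 0.12, -0.12, 0, 0, 0, -0.1, -0.12, 0.15, -0.15, 0, 0, 0, -0.1, -0.12, 0.15, -0.15, 0, 0, 0, -0.1])

```text
time: 24.3
tool_pos: [700.2, 501.1, 168.4]
tcp_rot: [106.4, 89.8, 13.4]
ft_force: [0.1, 0.8, -0.3]
finger_gap: 46.7
```

Run:
```python
from h import *
s=sense();print(s["time"],s["tool_pos"],s["finger_gap"])
p,d=optics.snapshot('top');c=optics.calibration("top")
v,u=np.mgrid[0:480,0:640];o,ra=rays(c,np.c_[u.ravel(),v.ravel()]);Z=(o+ra*d.reshape(-1,1)).reshape(480,640,3)[...,2]
for n,(x,y,z) in dict(eraser=(414,364,29.5),sharp=(541,358,47.5),tape=(427,291,37.5),brush=(469,216.5,17.5),hair=(409,220,17.5),handle_end=(540,213,17.5),core=(451,-18,30),stub=(435,-269,11),worn=(631,-248,10)).items():
    a,b=np.int32(project(c,[x,y,z])[0]);zz=Z[b-2:b+3,a-2:a+3];print(n,(a,b),"z",np.round(np.median(zz),1),round(zz.max(),1))
p0=cv2.imread("pics/top0.png")[:,:,::-1]
for box in [(330,240,365,278),(478,260,500,282),(450,115,515,205)]:
    x0,y0,x1,y1=box;f=lambda q:np.argwhere(mask(np.ascontiguousarray(q[y0:y1,x0:x1]))).mean(0)[::-1]+[x0,y0]
    print("lookalike",f(p0),f(p))
cv2.imwrite("pics/t4.png",cv2.resize(p[170:320,95:265],None,fx=4,fy=4,interpolation=cv2.INTER_CUBIC)[:,:,::-1])
```

```text
24.3 [700.19752443 501.08333726 168.39374678] 46.70618103537672
eraser (np.int32(131), np.int32(277)) z 29.4 32.5
sharp (np.int32(134), np.int32(204)) z 48.4 994.9
tape (np.int32(172), np.int32(270)) z 10.5 18.6
brush (np.int32(217), np.int32(247)) z 18.0 21.5
hair (np.int32(214), np.int32(280)) z 17.3 994.9
handle_end (np.int32(220), np.int32(208)) z 18.5 21.2
core (np.int32(348), np.int32(258)) z 1.9 4.1
stub (np.int32(488), np.int32(270)) z 12.8 16.9
worn (np.int32(475), np.int32(161)) z 3.2 15.0
lookalike [348.26973684 258.51973684] [348.26923077 258.78205128]
lookalike [488.23809524 269.87755102] [488.27210884 269.92517007]
lookalike [478.9303653  167.81392694] [479.02522936 167.72133028]
```

View pics/t4.png

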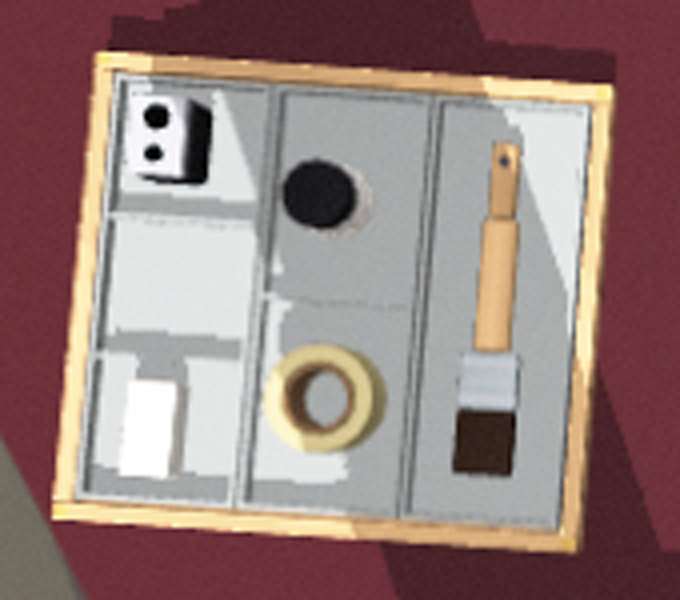

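Everything appears seated. One check on how well the tape is centred across the bin.

Run:
```python
from h import *
p,d=optics.snapshot('top');c=optics.calibration("top")
v,u=np.mgrid[0:480,0:640];o,ra=rays(c,np.c_[u.ravel(),v.ravel()]);W=(o+ra*d.reshape(-1,1)).reshape(480,640,3);W[d==0]=-99
a=np.radians(-3);B=np.array([np.cos(a),np.sin(a)]);N=np.array([-np.sin(a),np.cos(a)])
for n,box,lo,hi,ctr in [("tape",(155,250,198,290),30,45,(473.8,288.5)),("eraser",(115,258,147,292),24,35,(477.3,361)),("sharp",(118,188,152,220),42,55,(477.3,361)),("brush",(203,195,232,292),14.5,18.7,(469.2,216.5))]:
    w=W[box[1]:box[3],box[0]:box[2]].reshape(-1,3);w=w[(w[:,2]>lo)&(w[:,2]<hi)]
    if n=="brush": w=w[abs((w[:,:2]-ctr)@N)<24]
    q=cv2.minAreaRect(np.float32(w[:,:2]));m=np.array(q[0])-ctr
    print(n,"bin x,y",np.round([m@B,m@N],1),np.round(q[1],1),"top z",np.round(np.percentile(w[:,2],[10,50,90]),1))
```

```text
tape bin x,y [-45.3  -3.6] [47.5 48.7] top z [35.3 37.9 40.2]
eraser bin x,y [-62.2   9.8] [46.5 41.4] top z [27.3 29.9 32.3]
sharp bin x,y [65.4  1.1] [24.8 33.7] top z [46.  48.4 50.9]
brush bin x,y [10.2 -2. ] [169.3  40.1] top z [15.5 17.2 18.4]
```

```bash
python3 -c "
from bench import order;print(order.hand_in())"
```

```text
the job is handed in; nothing more can be done
None
```

I packed the brush, tape roll, eraser and sharpener into the caddy and handed the job in at about 24 s of the allowed 106 s.

**Placement:** The brush is flat along the long bin and the tape is flat in the free half of the two-part bin. The eraser and sharpener are in the two end compartments of the three-part bin.

**Last checks:**
- **Heights:** the tops measured about 17.5, 37.9, 29.9 and 48.4 mm, within about 1 mm of each item resting on its bin floor.
- **Tape:** it is about 4 mm off centre across the bin, where 14 mm is allowed.
- **Sharpener:** it is within about 3 mm of its compartment's centre.
- **Look-alikes:** the worn brush, core and stub shifted by less than 1 pixel (about 2 mm) in the top picture.
- **Unreliable reading:** the final position readings for the brush and eraser gave outlines too large for the items, probably because they caught the bin walls. For those two I relied on the commanded release positions and the last picture, which shows both well inside.

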